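# Find the heavy side of an analyser rotor

## Task

Lift the lobed rotor out of its storage cradle, set its shaft on the four rollers of the balancing stand and let go until it hangs still. Then test it by hand: turn it at least an eighth of a turn on the rollers, let go and let it roll back to rest, so that its hidden heavy side shows itself at the bottom. Pinch it without turning it, lift it a few centimetres straight up clear of the rollers and finish while holding it there, still and heavy side down, so that I can mark it; leave the things around it alone.

Things in the scene. Friction and masses are not known exactly. Their poses are not given: they have to be found in the camera images.
- rotor: Aluminium rotor, 0.5 kg: round plate 92 mm across, 16 mm thick, pinched from above across its faces; six lobes at the rim; steel shaft 10 mm thick, 88 mm long, through its middle. Origin: hub centre; y axis along the level shaft. A weight hidden inside (0.11-0.17 kg, 33 mm off the hub) makes one side heavy; its direction about y is random, unrelated to the lobes, x or z. Starts in the cradle.
- lobe (a point): Centre of one of the rotor's six lobes, on the rotor's +z axis (straight up at the start), 47 mm from the hub centre. The lobes are round, radius 7 mm, 16 mm thick like the plate, every 60 degrees about the shaft: 108 mm across over the lobes.
- cradle: White plastic storage cradle, fixed, 100 x 44 mm, 54 mm high: a slot 20 mm wide between two walls holds the rotor upright on two rubber bars, hub 68 mm above the bench; it lifts straight out. Origin: centre of its underside; the slot runs along x, the rotor's shaft along y. Cradle and stand change places between runs.
- stand: Balancing stand, fixed: grey base 120 x 100 x 10 mm, aluminium uprights (52 mm along x, 7 mm thick, at y = -34.5 and 34.5 mm, 76 mm high), on the inner side of each a pair of free steel rollers (radius 10 mm, 8 mm wide, at y = -26 and 26, x = -10.7 and 10.7, 74 mm above the bench). The rotor's shaft lies along y in the dip between the rollers. Origin: centre of the underside.
- seat (a point): Where the hub centre lies with the rotor on the rollers, its plate midway between the uprights: 85 mm above the bench, over the stand's origin; axes as the stand's. The rollers turn easily with a little drag: a rotor let go swings its heavy side to the bottom and rests within about 3 s, to about 0.15 rad.
- reagent: Small capped reagent bottle, 48 mm in diameter, 85 mm high; bystander. Origin: centre of its underside.
- carton: White carton 70 x 70 x 50 mm; bystander. Origin: centre of its underside.
- driver: Screwdriver 170 mm long, lying on the bench; bystander. Origin: on its underside, at about its middle.
There are look-alikes about, which are no part of the job. What is shaped like the stand but turquoise is not meant.

How it is judged:
By the outcome, as a careful person would: the job done as asked, in the order asked, and still so for the second after the job is handed in, while the arm keeps its last pose, push and grip.
It also fails if it takes over 59 s, if anything falls off the work surface, if the arm or the gripper's body presses on something with over 40 N, if the wrist force passes 120 N, or if a joint passes its speed limit or range.

## Robot

A 6-joint arm with a two-finger parallel gripper is mounted at the origin on the work surface. World frame = base frame: x ahead of the robot, y to its left, z up, the work surface at z = 0. Lengths are in mm, angles in rad, forces in N, time in s.
With the tool pointing down it reaches from about 300 to 775 mm from the base axis. Payload 14.6 kg.
Tool frame: the origin (TCP) lies at the very end of the fingers, on their centre line; the grasp point (between the pads) lies 19 mm behind it; z points along the fingers, y is the line along which they close (so a half turn about z gives the same grasp; the last joint's range is limited). The gripper opens to 94 mm and grips with 3 to 60 N. Pads are 16 mm wide; open, the fingers measure 119 mm over their backs; the gripper's body (75 mm by 177 mm) begins 78 mm behind the grasp point.
Start: joints at [-1.377, 0.3, 1.521, -0, 1.321, -0.067], TCP at [141.813, -531.393, 205.446] pointing down, gripper open.
Joint ranges: [-3.03, 3.03], [-0.79, 2.21], [0.23, 2.52], [-1.04, 4.18], [0, 3.07], [-2.55, 2.55]. Speed limits (rad/s): [2.22, 2.22, 2.57, 3.14, 3.14, 3.14].

## Interface

Orientations are given as [roll, pitch, yaw] about the fixed x, y, z axes, in that order (R = Rz(yaw) Ry(pitch) Rx(roll)).
In Python, from cell import manip, camera, get_calibration gives the robot as it stands. The module is installed in compiled form; this text tells all that it offers.
- The arm moves only by the tool jog_arm, never from a script. Its argument "plan" is one flat list of numbers, 6 for each row, row after row: the shift along the world's x, y, z in m, then the turn, a rotation vector about the world's x, y, z in degrees. A call has 1 to 20 rows; each row is the pose to reach, as a shift and turn from the pose commanded when the call began; what a row does not reach only later rows make up. A row lasts 1/10 s, in which the tool goes at most 50 mm and 8.59 degrees, less where a joint would pass 70% of its speed; a pose out of reach is approached as far as the arm can. A call with a gripper value outside its range is refused whole. "claw" is the finger opening in m, from 0 to 0.094, set as the call begins (left out, the last holds). The fingers move at their own pace and stop on an object; "force" is the grip in N (left out, the last holds). Time passes only in rows, so rows that repeat a pose let the fingers close. It gives the time, the measured TCP pose, the force, the opening and the grip force at its end, in the units of the state.
- manip.read_state(): the state, without advancing time (a new reading comes with each control period).
- camera(name): name is "scene" or "side" or "wrist"; returns (picture, depth): 384x512x3 uint8, red, green, blue; 384x512 float32, mm along the optical axis (not along the pixel's ray), 0 where there is no reading.
- get_calibration(name): a dict with "fx", "fy", "cx", "cy" (pixels), "k1" (the pictures are not rectified: a ray, as slopes to the right and down, at radius r is drawn at 1 + k1 r^2 times it, then the intrinsics apply), "origin" and "attitude" of the camera in the world. Camera axes: x right, y down, z forward; pixel columns grow to the right and rows downward; lengths in mm; the calibration is good to about 2 mm. A picture is of the moment at which its call begins: read the wrist's pose just before it. get_calibration takes no time and is no camera call; for the wrist camera it gives the pose at the moment of the call.
- manip.sign_off(): hands the job in; it is judged then, once.
The state is a dict: "clock": time; "joints": joint angles; "qd": joint speeds; "effort": joint torques, N m; "eef_pos": TCP position; "eef_rot": TCP orientation; "wrist_force": force on the tool from outside, world axes, zero at the start; "moment": the same for the moment, N m; "finger_gap": finger opening in mm; "finger_force": force on a finger pad.
Only numpy, scipy, OpenCV 4.12 (cv2) and the standard library are available. Lean on these libraries where they do the work, as an engineer would, in place of code of your own. Each camera call takes 0.05 s, during which the arm holds its last target. There are 200 camera calls.

## Working session

There is one attempt and no reset: what is moved stays moved. The work goes in short steps, Python scripts to look and compute and a tool call to move; the robot and the scene stay as the last step left them, time stands still between calls to the robot, and variables do not carry over. Pictures are saved under pics/ and viewed, at most 10 in all, crops included, and the job is handed in when it is done.

Besides the shell and the picture viewer there is one more tool, called after "Emit:" in YAML: its name, and indented under it one key for each argument. jog_arm: Moves the arm, as the interface text tells. Its arguments: {"type":"object","properties":{"plan":{"type":"array"},"claw":{"type":"number"},"force":{"type":"number"}},"required":["plan"]}

```bash
mkdir -p pics; cat > h.py <<'E'
import numpy as np, cv2
from cell import manip, camera, get_calibration
from scipy.spatial.transform import Rotation as R
def save(n,im): cv2.imwrite('pics/'+n+'.png',im[:,:,::-1])
def att(c):
    a=np.array(c['attitude'],float)
    return a if a.shape==(3,3) else R.from_euler('xyz',a).as_matrix()
def rays(c,uv):
    p=(np.atleast_2d(uv).astype(float)-[c['cx'],c['cy']])/[c['fx'],c['fy']]
    s=p.copy()
    for _ in range(10): s=p/(1+c['k1']*(s**2).sum(1,keepdims=True))
    return np.c_[s,np.ones(len(s))]
def pts(c,uv,d): # world from depth
    return (rays(c,uv)*np.asarray(d).reshape(-1,1))@att(c).T+c['origin']
def plane(c,uv,z):
    r=rays(c,uv)@att(c).T; o=np.array(c['origin'])
    return o+r*((z-o[2])/r[:,2:])
def cloud(c,d):
    v,u=np.nonzero(d>0); uv=np.c_[u,v]; return uv,pts(c,uv,d[v,u])
E
python3 - <<'E'
from h import *
for n in('scene','side'):
    im,d=camera(n); save(n+'0',im); np.savez('pics/%s0'%n,im=im,d=d); print(n,get_calibration(n))
    print((d>0).mean())
print(manip.read_state())
E
```

```text
scene {'fx': 382.8603976944982, 'fy': 382.8603976944982, 'cx': 253.73355194692988, 'cy': 194.37973277239155, 'k1': -0.04120289439181961, 'origin': array([1256.58241104, -155.05183639,  675.73965339]), 'attitude': array([-2.22822594, -0.01906908,  1.42167683])}
0.9961395263671875
side {'fx': 380.08830383336067, 'fy': 380.08830383336067, 'cx': 262.9673877271739, 'cy': 187.78458053404972, 'k1': 0.008782727551509922, 'origin': array([337.36828409, 811.58438932, 938.94446483]), 'attitude': array([-2.33907583,  0.01427705, -2.91452935])}
0.996124267578125
{'clock': 0.1, 'joints': array([-1.37664334e+00,  3.00387013e-01,  1.52150675e+00, -2.79921472e-05,
        1.32069585e+00, -6.66027560e-02]), 'qd': array([-0.00120463, -0.00236301, -0.00142156,  0.00040525, -0.00059307,
        0.00022723]), 'effort': array([ 4.55449044e-04, -5.32645977e+01, -3.53280866e+01,  7.09347054e-02,
        2.35636201e-02, -6.37576136e-05]), 'eef_pos': array([ 141.74008681, -531.18442494,  204.963897  ]), 'eef_rot': array([-3.14059610e+00, -3.92969964e-05,  2.60762664e-01]), 'wrist_force': array([-1.15517285,  0.06643563, -0.31071802]), 'moment': array([0.01471221, 0.04309592, 0.00438235]), 'finger_force': 0.0, 'finger_gap': 94.39286394254292}
```

View pics/scene0.png

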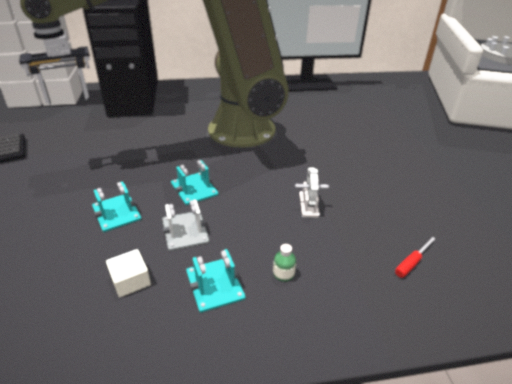

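View pics/side0.png

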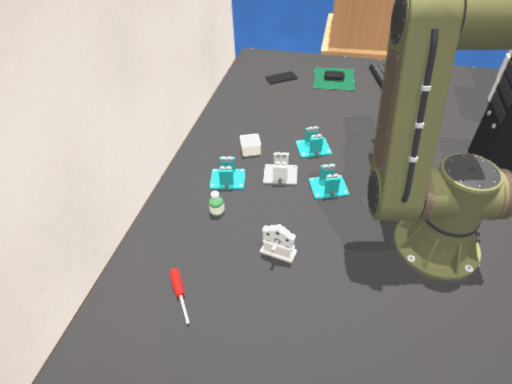

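Scene view: rotor in its white cradle at (311,192). Stand-shaped things: grey (186,226), turquoise (117,208), (195,183) and (216,283). White carton at (128,272), bottle (285,262) and driver (415,257). I choose the grey stand at (186,226). There is only one rotor. Next are the close crop and the measurements.

```bash
python3 - <<'E'
from h import *
S=np.load('pics/scene0.npz');T=np.load('pics/side0.npz')
def crop(im,u,v,s=36): return cv2.resize(im[v-s:v+s,u-s:u+s],(390,290),interpolation=cv2.INTER_CUBIC)
o=np.vstack([np.hstack([crop(S['im'],311,192),crop(S['im'],186,225)]),np.hstack([crop(T['im'],279,243),crop(T['im'],281,168)])])
save('crop0',o)
for n,D,boxes in(('scene',S,{'cradle':(292,162,332,222),'stand':(158,196,214,252)}),('side',T,{'cradle':(255,218,302,268),'stand':(258,145,304,190)})):
    c=get_calibration(n); uv,P=cloud(c,D['d'])
    for k,b in boxes.items():
        m=(uv[:,0]>b[0])&(uv[:,0]<b[2])&(uv[:,1]>b[1])&(uv[:,1]<b[3])
        px=D['im'][uv[:,1],uv[:,0]].astype(int); sat=px.max(1)-px.min(1)
        for lo,hi in((5,15),(15,45),(45,58),(58,82),(82,125)):
            q=P[m&(P[:,2]>lo)&(P[:,2]<hi)&(px.max(1)>70)&(sat<60)]
            if len(q)>8:
                r=cv2.minAreaRect(q[:,:2].astype(np.float32)); print(n,k,lo,len(q),np.round(q.mean(0)),'zmax',q[:,2].max().round(),[np.round(x,0) for x in r])
E
```

```text
scene cradle 5 174 [487. 122.  11.] zmax 15.0 [array([465., 131.]), array([ 44., 100.]), np.float64(81.0)]
scene cradle 15 113 [485. 122.  32.] zmax 45.0 [array([466., 121.]), array([92., 31.]), np.float64(6.0)]
scene cradle 45 103 [483. 122.  51.] zmax 58.0 [array([464., 131.]), array([32., 96.]), np.float64(81.0)]
scene cradle 58 179 [476. 127.  70.] zmax 82.0 [array([468., 128.]), array([70., 71.]), np.float64(42.0)]
scene cradle 82 191 [478. 127. 103.] zmax 123.0 [array([465., 131.]), array([16., 94.]), np.float64(81.0)]
scene stand 5 1106 [ 533. -211.    9.] zmax 15.0 [array([ 498., -215.]), array([176., 102.]), np.float64(9.0)]
scene stand 15 128 [ 534. -209.   25.] zmax 44.0 [array([ 526., -211.]), array([ 52., 106.]), np.float64(10.0)]
scene stand 45 34 [ 543. -207.   51.] zmax 58.0 [array([ 526., -212.]), array([50., 74.]), np.float64(11.0)]
scene stand 58 184 [ 531. -209.   74.] zmax 82.0 [array([ 524., -211.]), array([56., 76.]), np.float64(9.0)]
scene stand 82 36 [ 526. -212.   84.] zmax 85.0 [array([ 524., -211.]), array([31., 59.]), np.float64(7.0)]
side cradle 5 166 [4
[... 348 characters left out ...]
([462., 137.]), array([73., 68.]), np.float64(36.0)]
side cradle 82 318 [462. 137. 101.] zmax 124.0 [array([463., 132.]), array([20., 94.]), np.float64(80.0)]
side stand 5 431 [ 524. -207.   10.] zmax 15.0 [array([ 535., -260.]), array([171., 238.]), np.float64(6.0)]
side stand 15 137 [ 523. -196.   31.] zmax 45.0 [array([ 534., -240.]), array([167., 175.]), np.float64(7.0)]
side stand 45 78 [ 522. -206.   51.] zmax 58.0 [array([ 524., -208.]), array([48., 78.]), np.float64(8.0)]
side stand 58 154 [ 522. -200.   72.] zmax 82.0 [array([ 523., -209.]), array([49., 79.]), np.float64(10.0)]
side stand 82 29 [ 525. -211.   85.] zmax 89.0 [array([ 526., -209.]), array([35., 65.]), np.float64(7.0)]
```

View pics/crop0.png

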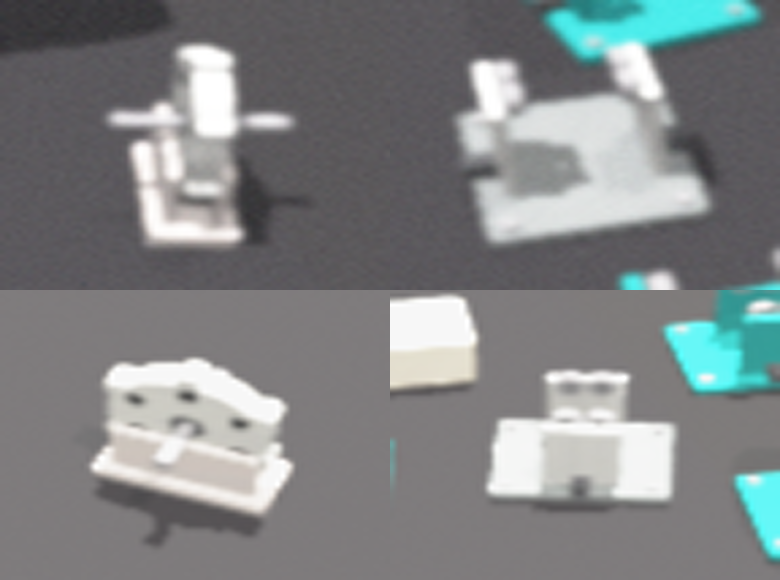

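The crops confirm the rotor in its white cradle at (465,131) with yaw about -9°, and the grey stand at (525,-211) with yaw about +9°. Sizes and heights match. I move above the rotor for a wrist look.

Emit:
jog_arm:
  plan: [0.02,0.04,0.005,0,0,-2,0.04,0.082,0.01,0,0,-4,0.06,0.123,0.015,0,0,-6,0.08,0.164,0.02,0,0,-8,0.1,0.205,0.025,0,0,-10,0.12,0.246,0.025,0,0,-12,0.14,0.287,0.025,0,0,-14,0.16,0.328,0.025,0,0,-16,0.18,0.369,0.025,0,0,-18,0.2,0.41,0.025,0,0,-20,0.22,0.451,0.025,0,0,-22,0.24,0.492,0.025,0,0,-24,0.26,0.533,0.025,0,0,-24,0.28,0.574,0.025,0,0,-24,0.3,0.615,0.025,0,0,-24,0.315,0.646,0.025,0,0,-24,0.323,0.662,0.025,0,0,-24,0.323,0.662,0.025,0,0,-24,0.323,0.662,0.025,0,0,-24]
  claw: 0.06

```text
clock: 2.0
eef_pos: [464.4, 130.3, 230.1]
eef_rot: [3.141, 0.001, -0.158]
wrist_force: [0.2, -0.7, 0.1]
finger_gap: 59.7
finger_force: 0.0
```

```bash
python3 - <<'E'
from h import *
c=get_calibration('wrist'); im,d=camera('wrist'); save('w1',im); np.savez('pics/w1',im=im,d=d,**{k:c[k] for k in c}); print(c)
s=manip.read_state(); print(s['clock'],s['eef_pos'],s['eef_rot'],s['finger_gap'],s['wrist_force'])
uv,P=cloud(c,d)
for lo,hi in((48,60),(62,74),(90,110),(110,125)):
    m=(P[:,2]>lo)&(P[:,2]<hi)&(np.hypot(P[:,0]-465,P[:,1]-131)<75)
    if m.sum()>8:
        q=P[m]; r=cv2.minAreaRect(q[:,:2].astype(np.float32)); print(lo,m.sum(),q.mean(0).round(1),q[:,2].max(),r)
E
```

```text
{'fx': 279.98275108033886, 'fy': 279.98275108033886, 'cx': 257.4689310116318, 'cy': 188.55100166111615, 'k1': -0.07081130645617618, 'origin': array([531.0713629 , 120.36613795, 409.13436222]), 'attitude': array([ 2.90775231e+00, -2.24544679e-03, -1.72986944e+00])}
2.05 [464.44713687 129.86859609 230.30569069] [ 3.14127336e+00  4.05434966e-04 -1.58428987e-01] 60.10424306516866 [0.27244667 0.9244296  0.50196444]
48 510 [467.9 130.2  53.4] 55.44169680942497 ((465.5057373046875, 130.57147216796875), (31.371829986572266, 88.18386840820312), 80.32376098632812)
62 445 [464.  131.9  71.4] 73.98152138965622 ((463.6433410644531, 132.07498168945312), (86.84347534179688, 10.212596893310547), 79.52925872802734)
90 696 [470.  131.1 101.7] 109.9442389803699 ((464.16632080078125, 132.335205078125), (15.487394332885742, 92.63634490966797), 80.3204345703125)
110 464 [464.7 132.1 115.1] 123.0308360247966 ((462.8407897949219, 132.1840362548828), (15.499306678771973, 39.38530731201172), 80.49984741210938)
```

View pics/w1.png

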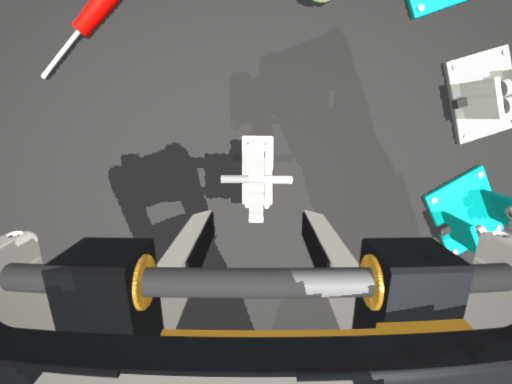

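Rotor at (258,180), shaft ends (222..292,180), centred between the fingers; the grey stand is at (482,95). The measured hub is (464,132) with yaw -9.7°, so I go down.

Emit:
jog_arm:
  plan: [0,0.002,-0.02,0,0,-0.6,0,0.002,-0.045,0,0,-0.6,0,0.002,-0.07,0,0,-0.6,0,0.002,-0.095,0,0,-0.6,0,0.002,-0.115,0,0,-0.6,0,0.002,-0.13,0,0,-0.6,0,0.002,-0.14,0,0,-0.6,0,0.002,-0.145,0,0,-0.6,0,0.002,-0.145,0,0,-0.6]

```text
clock: 2.95
eef_pos: [464.7, 132.2, 85.4]
eef_rot: [3.141, 0.0, -0.169]
wrist_force: [1.2, 0.1, -0.4]
finger_gap: 60.1
finger_force: 0.0
```

Emit:
jog_arm:
  plan: [0,0,0,0,0,0,0,0,0,0,0,0,0,0,0,0,0,0,0,0,0,0,0,0,0,0,0,0,0,0,0,0,0,0,0,0,0,0,0,0,0,0,0,0,0,0,0,0]
  claw: 0.0
  force: 35

```text
clock: 3.75
eef_pos: [464.8, 132.7, 85.5]
eef_rot: [-3.141, -0.0, -0.169]
wrist_force: [0.4, 1.5, 0.9]
finger_gap: 15.8
finger_force: 35.0
```

Emit:
jog_arm:
  plan: [0,0,0.006,0,0,0,0,0,0.015,0,0,0,0,0,0.03,0,0,0,0,0,0.05,0,0,0,0,0,0.07,0,0,0,0,0,0.09,0,0,0,0,0,0.1,0,0,0,0,0,0.1,0,0,0]

```text
clock: 4.55
eef_pos: [465.2, 132.6, 186.6]
eef_rot: [-3.141, -0.002, -0.169]
wrist_force: [0.4, -0.4, -5.6]
finger_gap: 15.4
finger_force: 35.0
```

Emit:
jog_arm:
  plan: [0.002,-0.012,0,0,0,1,0.006,-0.035,0,0,0,2,0.011,-0.065,0,0,0,4,0.016,-0.095,0,0,0,6,0.021,-0.125,0,0,0,8,0.026,-0.155,0,0,0,10,0.031,-0.185,0,0,0,12,0.036,-0.215,0,0,0,14,0.041,-0.245,0,0,0,16,0.047,-0.275,0,0,0,17,0.052,-0.305,0,0,0,18,0.056,-0.325,0,0,0,19,0.059,-0.338,0,0,0,19,0.06,-0.343,0,0,0,19,0.06,-0.343,0,0,0,19,0.06,-0.343,0,0,0,19]

```text
clock: 6.15
eef_pos: [524.7, -209.5, 185.2]
eef_rot: [-3.141, 0.0, 0.163]
wrist_force: [-0.1, 0.1, -4.2]
finger_gap: 16.0
finger_force: 35.0
```

```bash
python3 - <<'E'
from h import *
s=manip.read_state(); print(s['clock'],s['eef_pos'],s['eef_rot'],s['finger_gap'],s['wrist_force'],s['moment'])
c=get_calibration('wrist'); im,d=camera('wrist'); sd,ds=camera('side'); sc,dc=camera('scene'); save('m2',np.vstack([np.hstack([cv2.resize(im,(400,300)),cv2.resize(sc[150:240,130:250],(400,300))]),np.hstack([cv2.resize(sd[100:190,220:340],(400,300)),np.zeros((300,400,3),np.uint8)])]))
def rep(tag,c,im,d):
    uv,P=cloud(c,d); px=im[uv[:,1],uv[:,0]].astype(int); g=px.max(1)-px.min(1)<50
    near=np.hypot(P[:,0]-525,P[:,1]+211)<85
    for lo,hi in((6,14),(68,80),(80,92),(110,150),(155,180),(180,230)):
        q=P[near&g&(px.max(1)>80)&(P[:,2]>lo)&(P[:,2]<hi)]
        if len(q)>8: r=cv2.minAreaRect(q[:,:2].astype(np.float32)); print(tag,lo,len(q),q.mean(0).round(1),[np.round(x,1) for x in r])
rep('w',c,im,d); rep('side',get_calibration('side'),sd,ds); rep('scene',get_calibration('scene'),sc,dc)
E
```

```text
6.15 [ 524.73739666 -209.54191796  185.23050529] [-3.14113950e+00  3.16855621e-04  1.63466058e-01] 15.980394028084596 [-0.07164172  0.05841034 -4.20327912] [-0.00505339  0.03819449  0.00462109]
w 6 3171 [ 549.5 -207.2    9.8] [array([ 531., -210.]), array([105.7, 100.2]), np.float64(9.1)]
w 68 828 [ 525.5 -209.9   75.7] [array([ 524.4, -210.6]), array([50.4, 75.9]), np.float64(8.7)]
w 80 476 [ 524.4 -210.8   82.9] [array([ 523.7, -210.9]), array([37.7, 59.7]), np.float64(8.6)]
w 110 108 [ 568.7 -202.3  147.4] [array([ 568.6, -202.6]), array([ 3.6, 15.5]), np.float64(9.9)]
w 155 881 [ 526.9 -209.2  170.8] [array([ 543.6, -206.3]), array([50.5, 88.7]), np.float64(9.4)]
w 180 3908 [ 538.9 -207.   209.2] [array([ 538.1, -208.4]), array([37.9, 65.7]), np.float64(80.3)]
side 6 385 [ 522.9 -201.8   10.2] [array([ 523.9, -209.2]), array([120. , 108.5]), np.float64(8.2)]
side 68 98 [ 521.8 -199.6   74.5] [array([ 523.6, -209.2]), array([48.8, 78.5]), np.float64(10.3)]
side 80 43 [ 523.2 -209.2   83.4] [array([ 524. , -209.8]), array([34.8, 64.9]), np.float64(10.7)]
side 110 127 [ 522.9 -202.8
[... 178 characters left out ...]
e 180 252 [ 522.4 -201.8  199.6] [array([ 523.6, -202.3]), array([90.6, 32.5]), np.float64(7.0)]
scene 6 1075 [ 532.7 -210.9    9.4] [array([ 523.1, -211.8]), array([124.1, 101.2]), np.float64(9.0)]
scene 68 141 [ 530.2 -209.8   75.1] [array([ 524.4, -210.8]), array([53.2, 76.1]), np.float64(9.1)]
scene 80 52 [ 526.8 -212.5   82.7] [array([ 525.2, -210.6]), array([33.1, 60.8]), np.float64(5.2)]
scene 110 48 [ 556.3 -207.7  142.2] [array([ 526.3, -209.9]), array([89.4, 16.2]), np.float64(9.8)]
scene 155 208 [ 541.  -210.   169.2] [array([ 545.6, -207.1]), array([53.3, 88. ]), np.float64(7.9)]
scene 180 396 [ 540.8 -207.9  206.6] [array([ 527.7, -211.6]), array([89.9, 38.1]), np.float64(27.4)]
```

View pics/m2.png

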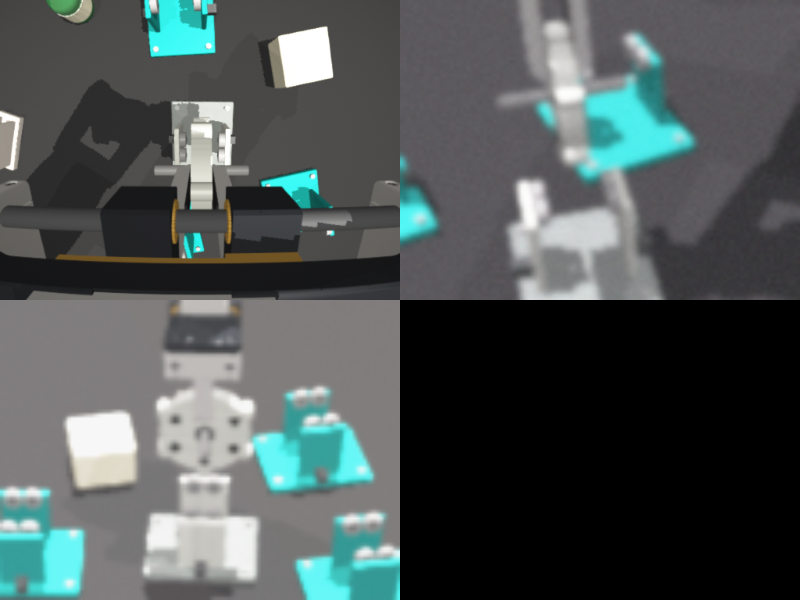

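The wrist view shows the rotor held over the grey stand at (205,140), with its lobes unslipped in the side view. The stand centre is (524.2,-210.6) at 9°. I lower onto it.

Emit:
jog_arm:
  plan: [0,-0.001,-0.01,0,0,-0.4,0,-0.001,-0.025,0,0,-0.4,0,-0.001,-0.04,0,0,-0.4,0,-0.001,-0.055,0,0,-0.4,0,-0.001,-0.067,0,0,-0.4,0,-0.001,-0.074,0,0,-0.4,0,-0.001,-0.078,0,0,-0.4,0,-0.001,-0.08,0,0,-0.4,0,-0.001,-0.081,0,0,-0.4,0,-0.001,-0.081,0,0,-0.4,0,-0.001,-0.081,0,0,-0.4]

```text
clock: 7.4
eef_pos: [525.0, -211.5, 104.8]
eef_rot: [3.141, -0.001, 0.156]
wrist_force: [0.1, 0.2, -5.0]
finger_gap: 16.0
finger_force: 35.0
```

Emit:
jog_arm:
  plan: [0,0,-0.001,0,0,0,0,0,-0.002,0,0,0,0,0,-0.002,0,0,0,0,0,-0.002,0,0,0]

```text
clock: 7.8
eef_pos: [525.0, -211.4, 102.5]
eef_rot: [3.141, -0.0, 0.156]
wrist_force: [1.6, -0.5, -4.1]
finger_gap: 15.9
finger_force: 35.0
```

```bash
python3 - <<'E'
from h import *
s=manip.read_state(); print(s['clock'],s['eef_pos'],s['wrist_force'])
sd,ds=camera('side'); sc,dc=camera('scene')
save('m3',np.hstack([cv2.resize(sd[110:200,240:340],(400,360)),cv2.resize(sc[150:250,130:240],(400,360))]))
E
```

```text
7.8 [ 524.95847093 -211.4027156   102.53678901] [ 1.60946082 -0.48643803 -4.09138455]
```

View pics/m3.png

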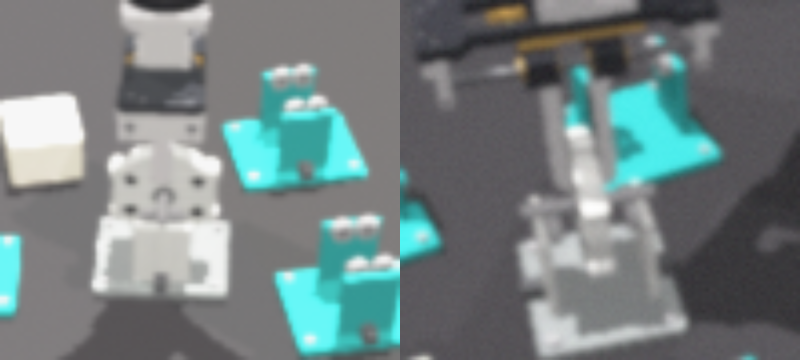

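The side and scene crops show the shaft at the rollers of the grey stand, centred. I lower further until there is contact.

Emit:
jog_arm:
  plan: [0,0,-0.001,0,0,0,0,0,-0.001,0,0,0,0,0,-0.001,0,0,0]

```text
clock: 8.2
eef_pos: [525.1, -211.4, 102.0]
eef_rot: [3.141, -0.001, 0.156]
wrist_force: [0.3, 2.3, 4.1]
finger_gap: 15.6
finger_force: 35.0
```

Emit:
jog_arm:
  plan: [0,0,-0.001,0,0,0,0,0,-0.001,0,0,0,0,0,-0.001,0,0,0]

```text
clock: 8.5
eef_pos: [525.3, -211.5, 101.7]
eef_rot: [3.141, -0.001, 0.156]
wrist_force: [-2.0, 2.9, 11.4]
finger_gap: 15.6
finger_force: 35.0
```

Seated (contact force up). Release and let it swing.

Emit:
jog_arm:
  plan: [0,0,0.001,0,0,0,0,0,0.002,0,0,0,0,0,0.002,0,0,0,0,0,0.002,0,0,0,0,0,0.002,0,0,0,0,0,0.002,0,0,0,0,0,0.002,0,0,0,0,0,0.002,0,0,0,0,0,0.002,0,0,0,0,0,0.002,0,0,0,0,0,0.002,0,0,0,0,0,0.002,0,0,0,0,0,0.002,0,0,0,0,0,0.002,0,0,0,0,0,0.002,0,0,0,0,0,0.002,0,0,0,0,0,0.002,0,0,0,0,0,0.002,0,0,0,0,0,0.002,0,0,0,0,0,0.002,0,0,0]
  claw: 0.06

```text
clock: 10.5
eef_pos: [524.8, -211.4, 102.4]
eef_rot: [-3.142, 0.0, 0.156]
wrist_force: [-1.0, 0.0, 0.8]
finger_gap: 59.7
finger_force: 0.0
```

Emit:
jog_arm:
  plan: [0,0,0,0,0,0,0,0,0,0,0,0,0,0,0,0,0,0,0,0,0,0,0,0,0,0,0,0,0,0,0,0,0,0,0,0,0,0,0,0,0,0,0,0,0,0,0,0,0,0,0,0,0,0,0,0,0,0,0,0,0,0,0,0,0,0,0,0,0,0,0,0,0,0,0,0,0,0,0,0,0,0,0,0,0,0,0,0,0,0,0,0,0,0,0,0,0,0,0,0,0,0]

```text
clock: 12.2
eef_pos: [524.8, -211.4, 102.5]
eef_rot: [-3.142, -0.0, 0.156]
wrist_force: [-0.5, 0.2, 0.7]
finger_gap: 60.2
finger_force: 0.0
```

```bash
python3 - <<'E'
from h import *
s=manip.read_state(); print(s['clock'],s['eef_pos'],s['wrist_force'],s['finger_gap'])
sd,ds=camera('side'); c=get_calibration('wrist'); im,d=camera('wrist'); sd2,_=camera('side')
print('side diff',np.abs(sd[120:180,250:310].astype(int)-sd2[120:180,250:310]).mean())
np.savez('pics/rest1',sd=sd,ds=ds,im=im,d=d)
save('m4',np.hstack([cv2.resize(sd[115:180,245:310],(400,400)),cv2.resize(im[100:300,150:380],(400,348)).repeat(1,0) if 0 else cv2.resize(im[100:300,150:350],(400,400))]))
uv,P=cloud(c,d); px=im[uv[:,1],uv[:,0]]
m=(np.hypot(P[:,0]-525,P[:,1]+211)<60)
for lo,hi in((80,92),(100,140)):
    q=P[m&(P[:,2]>lo)&(P[:,2]<hi)&(px.max(1)>100)]; print(lo,len(q),q.mean(0),q[:,2].max(),cv2.minAreaRect(q[:,:2].astype(np.float32)))
E
```

```text
12.2 [ 524.81576518 -211.36622708  102.45008584] [-0.47858783  0.23787492  0.7163399 ] 60.16350429715312
side diff 0.34629629629629627
80 1296 [ 524.99856393 -210.52199513   85.7907817 ] 90.6751634365919 ((523.6879272460938, -211.43136596679688), (37.77882766723633, 63.544246673583984), 9.01553726196289)
100 3186 [ 542.04384678 -208.63299695  123.25405755] 139.17375883463498 ((537.82177734375, -210.43951416015625), (54.56379318237305, 69.29371643066406), 65.92433166503906)
```

View pics/m4.png

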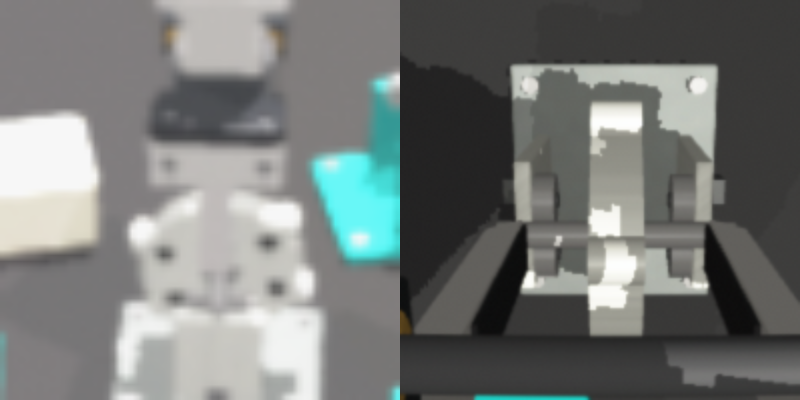

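The rotor is seated and still. The side crop shows lobes at (140,230) and (280,215), turned relative to the pose it was set down in. Next I tilt the open gripper about the hub, pinch, and work out the turn.

```bash
python3 - <<'E'
import numpy as np
a=np.radians(9);r=17.4
P=lambda t:r*np.array([np.sin(t)*np.cos(a),np.sin(t)*np.sin(a),np.cos(t)])/1000
def rows(t0,ts):
    o=[]
    for t in ts:
        s=P(np.radians(t))-P(np.radians(t0)); d=t-t0; o+=list(np.round(s,4))+[round(-d*np.sin(a),2),round(d*np.cos(a),2),0]
    print([float(x) for x in o])
rows(0,[5,11,17,22,22]); rows(22,[20,16,11,6,1,-4,-9,-14,-19,-24,-29,-33,-36,-36,-36]); rows(-36,[-34,-28,-20,-12,-5,-1,0,0])
E
```

```text
[0.0015, 0.0002, -0.0001, -0.78, 4.94, 0.0, 0.0033, 0.0005, -0.0003, -1.72, 10.86, 0.0, 0.005, 0.0008, -0.0008, -2.66, 16.79, 0.0, 0.0064, 0.001, -0.0013, -3.44, 21.73, 0.0, 0.0064, 0.001, -0.0013, -3.44, 21.73, 0.0]
[-0.0006, -0.0001, 0.0002, 0.31, -1.98, 0.0, -0.0017, -0.0003, 0.0006, 0.94, -5.93, 0.0, -0.0032, -0.0005, 0.0009, 1.72, -10.86, 0.0, -0.0046, -0.0007, 0.0012, 2.5, -15.8, 0.0, -0.0061, -0.001, 0.0013, 3.29, -20.74, 0.0, -0.0076, -0.0012, 0.0012, 4.07, -25.68, 0.0, -0.0091, -0.0014, 0.0011, 4.85, -30.62, 0.0, -0.0106, -0.0017, 0.0008, 5.63, -35.56, 0.0, -0.012, -0.0019, 0.0003, 6.41, -40.5, 0.0, -0.0134, -0.0021, -0.0002, 7.2, -45.43, 0.0, -0.0148, -0.0023, -0.0009, 7.98, -50.37, 0.0, -0.0158, -0.0025, -0.0015, 8.6, -54.32, 0.0, -0.0165, -0.0026, -0.0021, 9.07, -57.29, 0.0, -0.0165, -0.0026, -0.0021, 9.07, -57.29, 0.0, -0.0165, -0.0026, -0.0021, 9.07, -57.29, 0.0]
[0.0005, 0.0001, 0.0003, -0.31, 1.98, 0.0, 0.002, 0.0003, 0.0013, -1.25, 7.9, 0.0, 0.0042, 0.0007, 0.0023, -2.5, 15.8, 0.0, 0.0065, 0.001, 0.0029, -3.75, 23.7, 0.0, 0.0086, 0.0014, 0.0033, -4.85, 30.62, 0.0, 0.0098, 0.0016, 0.0033, -5.48, 34.57, 0.0, 0.0101, 0.0016, 0.0033, -5.63, 35.56, 0.0, 0.0101, 0.0016, 0.0033, -5.63, 35.56, 0.0]
```

Emit:
jog_arm:
  plan: [0.0015,0.0002,-0.0001,-0.78,4.94,0,0.0033,0.0005,-0.0003,-1.72,10.86,0,0.005,0.0008,-0.0008,-2.66,16.79,0,0.0064,0.001,-0.0013,-3.44,21.73,0,0.0064,0.001,-0.0013,-3.44,21.73,0,0.0064,0.001,-0.0013,-3.44,21.73,0]

```text
clock: 12.95
eef_pos: [531.2, -210.3, 100.6]
eef_rot: [-3.141, 0.382, 0.157]
wrist_force: [0.0, 0.3, 0.2]
finger_gap: 60.1
finger_force: 0.0
```

Emit:
jog_arm:
  plan: [0,0,0,0,0,0,0,0,0,0,0,0,0,0,0,0,0,0,0,0,0,0,0,0,0,0,0,0,0,0,0,0,0,0,0,0,0,0,0,0,0,0,0,0,0,0,0,0]
  claw: 0
  force: 30

```text
clock: 13.75
eef_pos: [531.2, -210.3, 101.2]
eef_rot: [3.141, 0.384, 0.156]
wrist_force: [-0.3, 0.8, 1.7]
finger_gap: 15.9
finger_force: 30.0
```

Emit:
jog_arm:
  plan: [-0.0006,-0.0001,0.0002,0.31,-1.98,0,-0.0017,-0.0003,0.0006,0.94,-5.93,0,-0.0032,-0.0005,0.0009,1.72,-10.86,0,-0.0046,-0.0007,0.0012,2.5,-15.8,0,-0.0061,-0.001,0.0013,3.29,-20.74,0,-0.0076,-0.0012,0.0012,4.07,-25.68,0,-0.0091,-0.0014,0.0011,4.85,-30.62,0,-0.0106,-0.0017,0.0008,5.63,-35.56,0,-0.012,-0.0019,0.0003,6.41,-40.5,0,-0.0134,-0.0021,-0.0002,7.2,-45.43,0,-0.0148,-0.0023,-0.0009,7.98,-50.37,0,-0.0158,-0.0025,-0.0015,8.6,-54.32,0,-0.0165,-0.0026,-0.0021,9.07,-57.29,0,-0.0165,-0.0026,-0.0021,9.07,-57.29,0,-0.0165,-0.0026,-0.0021,9.07,-57.29,0]

```text
clock: 15.25
eef_pos: [514.1, -213.1, 100.0]
eef_rot: [-3.141, -0.629, 0.156]
wrist_force: [-23.5, 2.5, 22.5]
finger_gap: 16.2
finger_force: 30.0
```

```bash
python3 - <<'E'
from h import *
s=manip.read_state(); print(s['clock'],s['eef_pos'],s['eef_rot'],s['wrist_force'],s['moment'])
sd,ds=camera('side'); sc,dc=camera('scene')
save('m5',np.hstack([cv2.resize(sd[110:180,245:315],(400,400)),cv2.resize(sc[150:250,130:230],(400,400))]))
E
```

```text
15.25 [ 514.11771571 -213.12288128  100.00695172] [-3.14114514 -0.62905255  0.156354  ] [-23.50564435   2.54834336  22.50200077] [0.80288182 1.84076757 0.7591842 ]
```

View pics/m5.png

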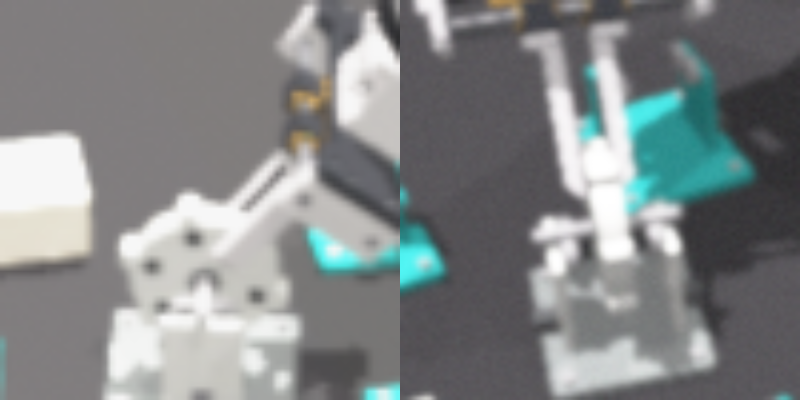

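The turn is done: the side crop shows the gripper tilted about 36° and the shaft still on the rollers at (205,285). The shaft presses one roller, so I ease off 1 mm and then release.

Emit:
jog_arm:
  plan: [-0.001,0,0.001,0,0,0,-0.001,0,0.001,0,0,0]

```text
clock: 15.55
eef_pos: [513.7, -213.1, 100.4]
eef_rot: [-3.141, -0.629, 0.156]
wrist_force: [-3.3, 0.8, 4.5]
finger_gap: 15.8
finger_force: 30.0
```

Emit:
jog_arm:
  plan: [0,0,0,0,0,0,0,0,0,0,0,0,0,0,0,0,0,0,0,0,0,0,0,0,0,0,0,0,0,0,0,0,0,0,0,0,0,0,0,0,0,0,0,0,0,0,0,0,0,0,0,0,0,0,0,0,0,0,0,0,0,0,0,0,0,0,0,0,0,0,0,0,0,0,0,0,0,0,0,0,0,0,0,0,0,0,0,0,0,0,0,0,0,0,0,0,0,0,0,0,0,0,0,0,0,0,0,0,0,0,0,0,0,0,0,0,0,0,0,0]
  claw: 0.06

```text
clock: 17.55
eef_pos: [513.7, -213.0, 100.1]
eef_rot: [-3.141, -0.628, 0.156]
wrist_force: [0.8, -0.0, 0.6]
finger_gap: 59.9
finger_force: 0.0
```

Emit:
jog_arm:
  plan: [0,0,0,0,0,0,0,0,0,0,0,0,0,0,0,0,0,0,0,0,0,0,0,0,0,0,0,0,0,0,0,0,0,0,0,0,0,0,0,0,0,0,0,0,0,0,0,0,0,0,0,0,0,0,0,0,0,0,0,0,0,0,0,0,0,0,0,0,0,0,0,0,0,0,0,0,0,0,0,0,0,0,0,0,0,0,0,0,0,0]

```text
clock: 19.05
eef_pos: [513.7, -213.0, 100.1]
eef_rot: [-3.141, -0.628, 0.156]
wrist_force: [-1.0, 0.5, -0.9]
finger_gap: 60.0
finger_force: 0.0
```

Emit:
jog_arm:
  plan: [0.0008,0.0001,0.0002,-0.31,1.98,0,0.0025,0.0003,0.001,-1.25,7.9,0,0.005,0.0007,0.0017,-2.5,15.8,0,0.0074,0.001,0.0022,-3.75,23.7,0,0.0096,0.0014,0.0024,-4.85,30.62,0,0.0108,0.0016,0.0024,-5.48,34.57,0,0.011,0.0016,0.0024,-5.63,35.56,0,0.011,0.0016,0.0024,-5.63,35.56,0,0.011,0.0016,0.0024,-5.63,35.56,0]

```text
clock: 19.95
eef_pos: [524.2, -211.4, 102.2]
eef_rot: [-3.141, -0.001, 0.156]
wrist_force: [0.4, 0.0, 0.4]
finger_gap: 59.9
finger_force: 0.0
```

```bash
python3 - <<'E'
from h import *
s=manip.read_state(); print(s['clock'],s['eef_pos'],s['eef_rot'],s['wrist_force'],s['finger_gap'])
sd,ds=camera('side'); c=get_calibration('wrist'); im,d=camera('wrist'); sc,dc=camera('scene'); sd2,_=camera('side')
old=np.load('pics/rest1.npz')
f=lambda a,b:np.abs(a[138:168,262:300].astype(int)-b[138:168,262:300]).mean()
print('diff now',f(sd,sd2),'vs rest1',f(sd,old['sd']))
save('m6',np.hstack([cv2.resize(sd[115:180,245:310],(400,400)),cv2.resize(im[100:300,150:350],(400,400))]))
uv,P=cloud(c,d); px=im[uv[:,1],uv[:,0]]
m=(np.hypot(P[:,0]-525,P[:,1]+211)<60)
q=P[m&(P[:,2]>80)&(P[:,2]<92)&(px.max(1)>100)]; print(len(q),q.mean(0),q[:,2].max(),cv2.minAreaRect(q[:,:2].astype(np.float32)))
E
```

```text
19.95 [ 524.23919083 -211.42274085  102.1774738 ] [-3.14097553e+00 -1.13256008e-03  1.55757305e-01] [0.3786195  0.04105537 0.38816772] 59.91502165169096
diff now 0.8184210526315789 vs rest1 2.4932748538011698
1341 [ 524.98361848 -211.15236356   85.89346173] 91.0804850745501 ((523.8380126953125, -210.91281127929688), (37.50260925292969, 86.34735870361328), 8.73390007019043)
```

View pics/m6.png

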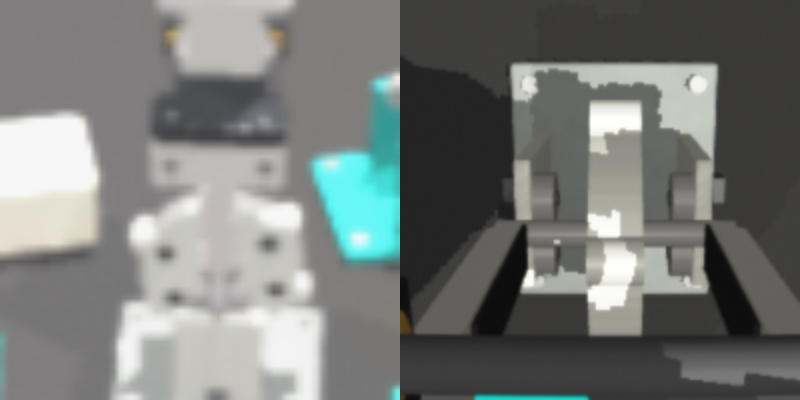

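The rotor has come to rest again in the same orientation as after the first release, on the rollers, with lobes at (140,230) and (280,215). I pinch it and lift straight up.

Emit:
jog_arm:
  plan: [0,0,0,0,0,0,0,0,0,0,0,0,0,0,0,0,0,0,0,0,0,0,0,0,0,0,0,0,0,0,0,0,0,0,0,0,0,0,0,0,0,0,0,0,0,0,0,0,0,0,0,0,0,0]
  claw: 0
  force: 40

```text
clock: 21.05
eef_pos: [524.8, -211.5, 102.5]
eef_rot: [3.141, -0.0, 0.156]
wrist_force: [0.8, -1.6, -1.4]
finger_gap: 15.7
finger_force: 40.0
```

Emit:
jog_arm:
  plan: [0,0,0.001,0,0,0,0,0,0.003,0,0,0,0,0,0.006,0,0,0,0,0,0.01,0,0,0,0,0,0.015,0,0,0,0,0,0.02,0,0,0,0,0,0.026,0,0,0,0,0,0.032,0,0,0,0,0,0.037,0,0,0,0,0,0.04,0,0,0,0,0,0.04,0,0,0,0,0,0.04,0,0,0,0,0,0.04,0,0,0,0,0,0.04,0,0,0,0,0,0.04,0,0,0,0,0,0.04,0,0,0]

```text
clock: 22.65
eef_pos: [524.7, -211.4, 142.4]
eef_rot: [-3.142, 0.0, 0.156]
wrist_force: [0.4, 0.3, -4.5]
finger_gap: 15.4
finger_force: 40.0
```

```bash
python3 - <<'E'
from h import *
s=manip.read_state(); print(s['clock'],s['eef_pos'],s['wrist_force'],s['moment'],s['finger_gap'])
sd,ds=camera('side'); sc,dc=camera('scene')
save('m7',np.hstack([cv2.resize(sd[110:180,245:315],(400,400)),cv2.resize(sc[150:250,130:230],(400,400))]))
E
```

```text
22.65 [ 524.6979738  -211.40208521  142.38161361] [ 0.41912669  0.2609043  -4.46283232] [-0.00310002 -0.10223163 -0.0491321 ] 15.366492388053867
```

View pics/m7.png

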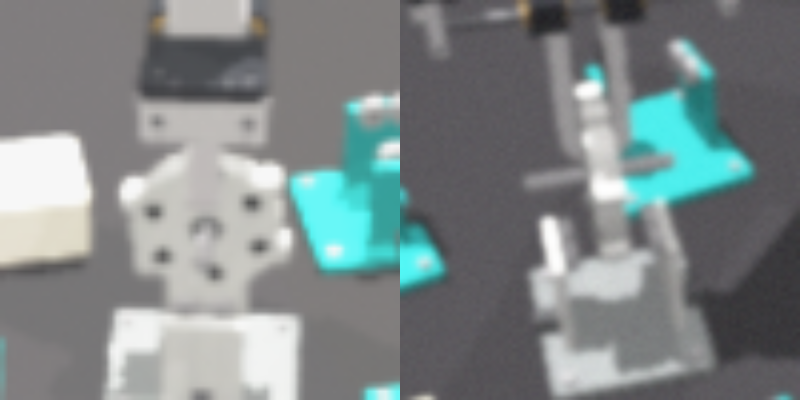

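The rotor is held clear of the rollers, with the hub at (205,235) in the side crop. It is still and kept its resting orientation, and the bystanders are untouched. I hand in.

```bash
python3 -c "
from cell import manip
print(manip.sign_off())"
```

```text
the job is handed in; nothing more can be done
None
```

The rotor was set on the grey stand and let go, turned about 58° and let go again, then pinched and lifted 40 mm; I handed in with it held still, resting side down. With 60° lobe spacing the pictures can't by themselves tell a 58° turn and roll-back from no turn; I infer both from the grip and the free rollers.

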